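# Bring the dropper bottle round and point it out

### The arm

A 6-joint arm with a two-finger parallel gripper is mounted at the origin on the work surface. World frame = base frame: x ahead of the robot, y to its left, z up, the work surface at z = 0. Lengths are in m, angles in rad, forces in N, time in s.
With the tool pointing down it reaches from about 0.325 to 1 m from the base axis. Payload 5.1 kg.
Tool frame: the origin (TCP) lies between the finger pads, 19 mm behind the fingertips; this is the grasp point; z points along the fingers, y is the line along which they close (so a half turn about z gives the same grasp; the last joint's range is limited). The gripper opens to 85 mm and grips with 20 to 120 N. Pads are 22 mm wide; open, the fingers measure 114 mm over their backs; the gripper's body (76 mm by 85 mm) begins 54 mm behind the grasp point. The pads swing forward as they close: fully open they stand 13 mm farther back than shut.
Start: joints at [-1.402, 0.124, 1.65, -0, 1.367, -0.083], TCP at [0.162, -0.629, 0.25] pointing down, gripper open.
Joint ranges: [-2.61, 2.61], [-1.02, 2.33], [0.03, 2.71], [-1.35, 4.49], [0.32, 2.68], [-2.91, 2.91]. Speed limits (rad/s): [2.57, 2.57, 3.14, 3.14, 3.14, 3.14].

### API

Orientations are given as [roll, pitch, yaw] about the fixed x, y, z axes, in that order (R = Rz(yaw) Ry(pitch) Rx(roll)).
In Python, from cell import manip gives the robot as it stands.
- The arm moves only by the tool step_arm, never from a script. Its argument "series" is a list of rows, each an object with "hand": the finger opening in mm, from 0 to 85.4; "offset": the shift along the world's x, y, z in mm, a list of three; "delta_rot": the turn, a rotation vector about the world's x, y, z in rad, a list of three. In form: [{"hand": hand, "offset": [tx, ty, tz], "delta_rot": [wx, wy, wz]}, ...]. A call has 1 to 10 rows; each row shifts and turns the commanded pose from where the row before left it; what a row does not reach is not made up. A row lasts 1/12 s, in which the tool goes at most 41.7 mm and 7.16 degrees, less where a joint would pass 70% of its speed; a pose out of reach is approached as far as the arm can. A call is refused whole if a number of a shift passes 41.7 or a number of a turn 0.125, either way. A call with a gripper value outside its range is refused whole. The fingers move at their own pace and stop on an object; "squeeze" is the grip in N (left out, the last holds). Time passes only in rows, so rows that do not move let the fingers close. It gives the time, the measured TCP pose, the force, the opening and the grip force at its end, in the units of the state.
- manip.sense(): the state, without advancing time (a new reading comes with each control period).
- manip.capture(name): name is "scene" or "top" or "wrist"; returns the picture (384x512x3 uint8, blue, green, red); there is no depth.
- manip.get_calibration(name): a dict with "intrinsics" (3x3 intrinsics, pixels), "distortion" ([k1, k2, p1, p2, k3] as OpenCV has them; the pictures are not rectified), "world_to_cam" (4x4, takes a point from world to camera coordinates); the wrist camera has in their place "hand_eye" (4x4, takes a point from camera to tool coordinates, whose origin is the TCP and whose axes are the flange's). Camera axes: x right, y up, looking along -z (the intrinsics and any distortion apply to the point x, -y, -z); pixel columns grow to the right and rows downward; lengths in m; the calibration is good to about 2 mm. A picture is of the moment at which its call begins: read the wrist's pose just before it. get_calibration takes no time and is no camera call.
- manip.hand_in(): hands the job in; it is judged then, once.
Trained networks look in the newest picture that a camera, given by its name, has taken for a name from the list of things; names that differ only in an ending like _2 or _b are one class to them, and where a whole thing is asked for, a point or a joint stands for the part that bears it (a point fixed in the world has none). Each returns a list of dicts, best first, with "conf" (0 to 1); they miss things now and then, are a little off and sometimes report something else, mostly with a low value. They report only what shows in the picture. A call takes as long as a camera call. They do not tell look-alikes from the thing itself.
- manip.regions_of(target, camera): "mask" (384x512 bool, what is visible of it) and "extent" ([left, top, right, bottom] in pixels, round what is visible of it).
- manip.mark_of(target, camera): "at" ([row, column] in pixels: a listed point, or the origin of a listed thing).
The state is a dict: "time_s": time; "joints": joint angles; "qd": joint speeds; "joint_torque": joint torques, N m; "position": TCP position; "eef_rot": TCP orientation; "ft_force": force on the tool from outside, world axes, zero at the start; "torque": the same for the moment, N m; "grip_width": opening from 0.0 (shut) to 1.0 (fully open); "grasp_force": force on a finger pad.
Only numpy, scipy, OpenCV 4.12 (cv2) and the standard library are available. Lean on these libraries where they do the work, as an engineer would, in place of code of your own. Each camera call takes 0.05 s, during which the arm holds its last target. There are 200 camera calls.

### The job

With the tips or the outside of the fingers, push the orange fin on the grey turntable to swing it round until the amber dropper bottle stands at the green mark on the turntable's base, without pinching the fin. Then point at the bottle's cap: bring the fingertips just above it, centred and without touching it, hold still there for two seconds, and finish still pointing. Do not touch the dropper bottle or the two jars on the turntable, and leave everything else on the tray where it is.

Things in the scene. Friction and masses are not known exactly. Their poses are not given: they have to be found in the camera images.
- turntable_base: Fixed base of the turntable: black disc 170 mm across and 10 mm high, standing on the white tray (z = 0) on which everything stands. Origin under its centre, on the turntable's axis. Its own +x axis runs from the axis to the green mark; z up.
- mark (a point): Centre of the green mark (22 by 26 mm) on the base's grey tongue, 120 mm from the turntable's axis, 11 mm above the tray.
- turntable (a joint): Angle of the grey turntable (disc 200 mm across, its top 21 mm above the tray) in rad: 0 when the dropper bottle is in line with the mark, growing counterclockwise seen from above; stops at -2.4 and 2.4. It starts between 0.8 and 1.8 (bottle counterclockwise from the mark). It turns against light friction (about 1 N at the fin) and stays where it is left.
- fin_top (a point): Middle of the top edge of the upright orange fin, 75 mm from the axis, straight across the axis from the dropper bottle. The fin is a flat plate fixed on the turntable, 34 mm long along the radius, 10 mm thick, 55 mm high; its top is 76 mm above the tray. Pushing a flat side of it turns the turntable. This point turns with the turntable: its x axis points from the fin to the axis.
- fin_left: One half of the orange fin's thickness: the 5 mm with the flat side that faces clockwise (34 x 5 x 55 mm, origin under its centre). Push this side to turn the turntable counterclockwise.
- fin_right: The other half: the 5 mm with the flat side that faces counterclockwise (34 x 5 x 55 mm, origin under its centre). Push this side to turn the turntable clockwise, as the job needs.
- dropper: Small amber glass dropper bottle with a black cap and black rubber teat, 28 mm across, 70 mm tall, held in a black cup (36 mm across, 7 mm high) on the turntable, 65 mm from the axis; it turns with the turntable and cannot come off. Origin at the centre of its underside.
- cap_top (a point): Top centre of the dropper bottle's cap (the tip of its teat, 12 mm across; the black collar below it is 20 mm across), 91 mm above the tray.
- white_jar: White jar, 38 mm across, 42 mm tall, fixed in a cup on the turntable, 66 mm from the axis and 1.5 rad counterclockwise from the dropper bottle; its top is 63 mm above the tray. Origin under its centre.
- blue_jar: Blue jar with white lid, 32 mm across, 38 mm tall, fixed in a cup on the turntable, 66 mm from the axis and 1.5 rad clockwise from the dropper bottle; its top is 59 mm above the tray. Origin under its centre.
- organizer: Loose yellow pill organizer with four lids, 40 x 124 x 24 mm (x, y, z). Origin under its centre.
- pill_box: Loose round aluminium pill box, 54 mm across, 27 mm high. Origin under its centre.
- spare_cap: Loose spare black dropper cap standing on the tray, 22 mm across, 29 mm high; not the one to point at. Origin under its centre.
- mug: Loose blue mug, 76 mm across, 85 mm high, handle on its +y side. Origin under its centre.
- remote: Loose black remote control, 45 x 150 x 18 mm. Origin under its centre.
- glasses_case: Loose brown glasses case, 62 x 160 x 36 mm. Origin under its centre.
There are look-alikes about, which are no part of the job. Leave any pink or turquoise look-alike of the turntable_base alone.

How it is judged:
By the outcome, as a careful person would: the job done as asked, in the order asked, and still so for the second after the job is handed in, with the robot touching nothing.
It also fails if it takes over 51 s, if anything falls off the work surface, if the arm or the gripper's body presses on something with over 40 N, if the wrist force passes 120 N, or if a joint passes its speed limit or range.

## Working session

There is one attempt and no reset: what is moved stays moved. The work goes in short steps, Python scripts to look and compute and a tool call to move; the robot and the scene stay as the last step left them, time stands still between calls to the robot, and variables do not carry over. Pictures are saved under pics/ and viewed, at most 13 in all, crops included, and the job is handed in when it is done.

Besides the shell and the picture viewer there is one more tool, called after ">>>" by a JSON object that holds its "method" and its "body". step_arm: Moves the arm, as the interface text tells. Its arguments: {"type":"object","properties":{"series":{"type":"array"},"squeeze":{"type":"number"}},"required":["series"]}

```bash
mkdir -p pics; cat > h.py <<'E'
import numpy as np, cv2
from cell import manip
def ray(cam,rc):
    c=manip.get_calibration(cam);K=np.array(c["intrinsics"]);D=np.array(c["distortion"])
    if "world_to_cam" in c: T=np.linalg.inv(np.array(c["world_to_cam"]))
    else:
        s=manip.sense();from scipy.spatial.transform import Rotation as R
        W=np.eye(4);W[:3,:3]=R.from_euler('xyz',s["eef_rot"]).as_matrix();W[:3,3]=s["position"];T=W@np.array(c["hand_eye"])
    u=cv2.undistortPoints(np.array([[[rc[1],rc[0]]]],float),K,D)[0,0]
    return T[:3,3],T[:3,:3]@np.array([u[0],-u[1],-1])
def at(cam,rc,z):
    o,d=ray(cam,rc);return o+d*(z-o[2])/d[2]
E
cat > a.py <<'E'
from h import *
ims=[manip.capture(c) for c in("scene","top")]
for c,i in zip(("scene","top"),ims): cv2.imwrite(f"pics/{c}0.png",i)
Z=dict(mark=.011,fin_top=.076,cap_top=.091,turntable_base=0,white_jar=.021,blue_jar=.021,dropper=.021,organizer=0,pill_box=0,spare_cap=0,mug=0,remote=0,glasses_case=0)
for n,z in Z.items():
  for c in("top","scene"):
    for r in manip.mark_of(n,c)[:3]: print(n,c,round(r["conf"],2),np.round(r["at"]),np.round(at(c,r["at"],z),3))
print(manip.sense())
E
python3 a.py; python3 -c "
import cv2;cv2.imwrite('pics/both.png',cv2.resize(cv2.vconcat([cv2.imread('pics/top0.png'),cv2.imread('pics/scene0.png')]),(400,600)))"
```

```text
mark top 0.96 [211. 169.] [0.372 0.254 0.011]
mark top 0.64 [239. 328.] [ 0.292 -0.291  0.011]
mark top 0.56 [130. 254.] [ 0.662 -0.028  0.011]
mark scene 0.76 [212. 338.] [0.378 0.23  0.011]
mark scene 0.58 [254. 216.] [ 0.67  -0.021  0.011]
mark scene 0.57 [154. 200.] [ 0.304 -0.283  0.011]
fin_top top 0.91 [272. 184.] [0.178 0.184 0.076]
fin_top top 0.84 [301. 343.] [ 0.096 -0.328  0.076]
fin_top top 0.79 [169. 270.] [ 0.516 -0.083  0.076]
fin_top scene 0.95 [156. 341.] [0.192 0.18  0.076]
fin_top scene 0.75 [106. 219.] [ 0.087 -0.319  0.076]
fin_top scene 0.73 [190. 223.] [ 0.499 -0.087  0.076]
cap_top top 0.64 [258. 338.] [ 0.235 -0.306  0.091]
cap_top top 0.62 [147. 236.] [0.584 0.029 0.091]
cap_top top 0.4 [229. 170.] [0.313 0.231 0.091]
cap_top scene 0.74 [179. 346.] [0.318 0.227 0.091]
cap_top scene 0.43 [124. 202.] [ 0.238 -0.304  0.091]
turntable_base top 0.78 [248. 185.] [0.245 0.197 0.   ]
turntable_base top 0.62 [273. 333.] [ 0.176 -0.31   0.   ]
turntable_base top 0.29 [148. 240.] [0.598 0.02  0.   ]
turntable_base scene 0.95 [228. 233.] [ 0.557 -0.029  0.   ]
turntabl
[... 1871 characters left out ...]
.] [0.787 0.004 0.   ]
{'time_s': 1.4, 'joints': array([-1.40159169e+00,  1.23782059e-01,  1.65029119e+00, -2.32430509e-05,
        1.36750764e+00, -8.26115731e-02]), 'qd': array([ 0.00117965,  0.00122083, -0.00023056,  0.00239383, -0.00087861,
        0.00146963]), 'joint_torque': array([ 1.28671873e-04, -4.23582637e+01, -3.65746558e+01, -5.49891627e-05,
        5.80752876e-04,  5.81110307e-07]), 'position': array([ 0.1619132 , -0.62949983,  0.25003905]), 'eef_rot': array([3.14158281e+00, 2.36572301e-05, 2.51820906e-01]), 'ft_force': array([-0.88759499,  0.12742144, -1.32369233]), 'torque': array([ 0.00451126,  0.014179  , -0.01882701]), 'grasp_force': 0.0, 'grip_width': 0.9994059063461967}
```

View pics/top0.png

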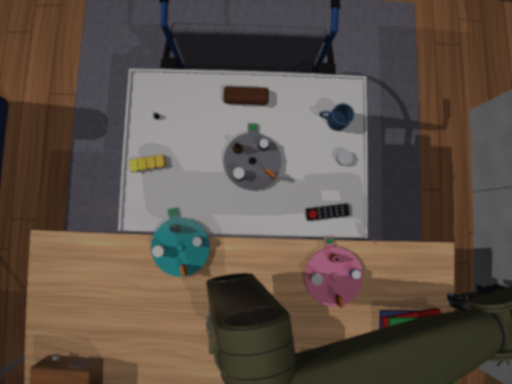

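View pics/scene0.png

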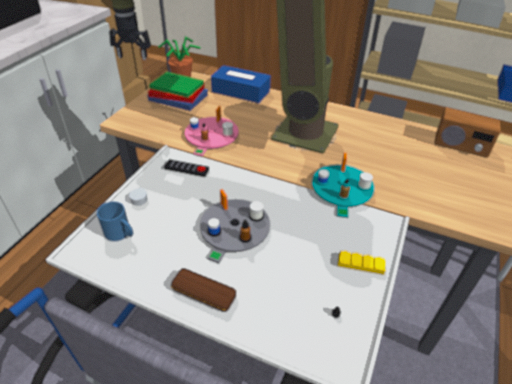

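The top view shows the grey turntable at about (col 253, row 160), with its mark at (253, 128), the bottle at (237, 148) and the fin at (270, 173). The pink and turquoise look-alikes stand on the desk. The axis comes out near (0.55, -0.023) and the bottle is about 0.95 rad counterclockwise of the mark. I'll move in to look closer.

>>> {"method": "step_arm", "body": {"series": [{"hand":0,"offset":[16,26,3],"delta_rot":[0,0,0]},{"hand":0,"offset":[16,26,3],"delta_rot":[0,0,0]},{"hand":0,"offset":[16,26,3],"delta_rot":[0,0,0]},{"hand":0,"offset":[16,26,3],"delta_rot":[0,0,0]},{"hand":0,"offset":[16,26,3],"delta_rot":[0,0,0]},{"hand":0,"offset":[16,26,3],"delta_rot":[0,0,0]},{"hand":0,"offset":[16,26,3],"delta_rot":[0,0,0]},{"hand":0,"offset":[16,26,3],"delta_rot":[0,0,0]},{"hand":0,"offset":[16,26,3],"delta_rot":[0,0,0]},{"hand":0,"offset":[16,26,3],"delta_rot":[0,0,0]}]}}

```text
time_s: 2.23
position: [0.3224, -0.3682, 0.2804]
eef_rot: [3.141, -0.0, 0.251]
ft_force: [0.4, -0.4, 0.7]
grip_width: 0.0
grasp_force: 0.0
```

>>> {"method": "step_arm", "body": {"series": [{"hand":0,"offset":[16,26,3],"delta_rot":[0,0,0]},{"hand":0,"offset":[16,26,3],"delta_rot":[0,0,0]},{"hand":0,"offset":[16,26,3],"delta_rot":[0,0,0]},{"hand":0,"offset":[16,26,3],"delta_rot":[0,0,0]},{"hand":0,"offset":[16,26,3],"delta_rot":[0,0,0]},{"hand":0,"offset":[16,26,3],"delta_rot":[0,0,0]},{"hand":0,"offset":[16,26,3],"delta_rot":[0,0,0]},{"hand":0,"offset":[16,26,3],"delta_rot":[0,0,0]},{"hand":0,"offset":[0,0,0],"delta_rot":[0,0,0]},{"hand":0,"offset":[0,0,0],"delta_rot":[0,0,0]}]}}

```text
time_s: 3.07
position: [0.4504, -0.1606, 0.3043]
eef_rot: [3.141, -0.0, 0.255]
ft_force: [-0.0, -1.0, -1.2]
grip_width: -0.001
grasp_force: 0.0
```

```bash
cat > w.py <<'E'
from h import *
import sys
s=manip.sense();print(s["time_s"],s["position"],s["eef_rot"],s["ft_force"])
cv2.imwrite(f"pics/w{sys.argv[1]}.png",manip.capture("wrist"))
P={}
for n,z in dict(mark=.011,fin_top=.076,cap_top=.091,turntable_base=0,white_jar=.021,blue_jar=.021,dropper=.021).items():
    for r in manip.mark_of(n,"wrist")[:2]:
        p=at("wrist",r["at"],z);print(n,round(r["conf"],2),np.round(r["at"]),np.round(p,4));P.setdefault(n,p[:2])
if 'fin_top' in P and 'cap_top' in P:
    d=P['cap_top']-P['fin_top'];c=P['fin_top']+d*75/140
    print("len",np.hypot(*d),"axis",c,"bottle dir",np.arctan2(d[1],d[0]))
    if 'mark' in P:
        m=P['mark']-c;print("mark r",np.hypot(*m),"angle",np.arctan2(m[1],m[0]))
E
python3 w.py 1; python3 -c "
from h import *
print(np.round(manip.get_calibration('wrist')['hand_eye'],3))"
```

```text
3.0667 [ 0.4503811  -0.16055315  0.3043334 ] [ 3.14095517e+00 -1.37524421e-04  2.54925456e-01] [-0.03638524 -1.04932185 -1.16180416]
fin_top 0.95 [107. 204.] [ 0.508  -0.0825  0.076 ]
cap_top 0.45 [ 25. 211.] [ 0.5927 -0.0756  0.091 ]
turntable_base 0.82 [ 66. 183.] [ 0.5535 -0.0303  0.    ]
turntable_base 0.71 [220.   6.] [0.2555 0.21   0.    ]
white_jar 0.85 [ 90. 137.] [0.5071 0.0191 0.021 ]
white_jar 0.57 [334. 263.] [ 0.1657 -0.2459  0.021 ]
blue_jar 0.97 [225.  35.] [0.2718 0.1469 0.021 ]
blue_jar 0.67 [ 24. 212.] [ 0.61   -0.0622  0.021 ]
dropper 0.87 [ 21. 142.] [0.5916 0.0267 0.021 ]
dropper 0.55 [110. 204.] [ 0.5027 -0.0742  0.021 ]
len 0.08500103101173212 axis [ 0.5533849 -0.0787932] bottle dir 0.08073961597804458
[[ 0.001  0.963  0.271  0.069]
 [ 1.    -0.001 -0.    -0.001]
 [-0.     0.271 -0.963 -0.124]
 [ 0.     0.     0.     1.   ]]
```

View pics/w1.png

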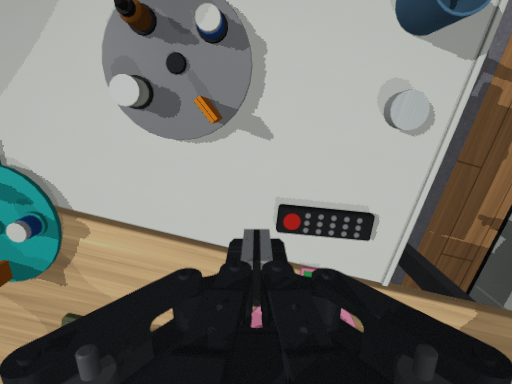

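The wrist view shows the grey turntable at the top: bottle (col 135, row 15), fin (207, 108), white jar (128, 90), blue jar (210, 22). This puts the axis at about (0.552, -0.024), with the bottle at about 0.91 rad. I'll lower the shut fingers beside the fin on its counterclockwise side.

>>> {"method": "step_arm", "body": {"series": [{"hand":0,"offset":[21,12,-30],"delta_rot":[0,0,0]},{"hand":0,"offset":[21,12,-30],"delta_rot":[0,0,0]},{"hand":0,"offset":[21,12,-30],"delta_rot":[0,0,0]},{"hand":0,"offset":[21,12,-30],"delta_rot":[0,0,0]},{"hand":0,"offset":[0,0,-30],"delta_rot":[0,0,0]},{"hand":0,"offset":[0,0,-30],"delta_rot":[0,0,0]},{"hand":0,"offset":[0,0,-30],"delta_rot":[0,0,0]},{"hand":0,"offset":[0,0,-25],"delta_rot":[0,0,0]},{"hand":0,"offset":[0,0,0],"delta_rot":[0,0,0]},{"hand":0,"offset":[0,0,0],"delta_rot":[0,0,0]}]}}

```text
time_s: 4.3
position: [0.5327, -0.1135, 0.0677]
eef_rot: [-3.14, 0.003, 0.251]
ft_force: [0.5, -0.1, 0.4]
grip_width: -0.002
grasp_force: 0.0
```

```bash
python3 w.py 2
```

```text
4.3 [ 0.53270379 -0.11352288  0.06770108] [-3.13961258  0.00317791  0.2511482 ] [ 0.53703136 -0.05943455  0.36286434]
turntable_base 0.84 [152. 140.] [ 0.558  -0.0251  0.    ]
turntable_base 0.56 [ 81. 198.] [ 0.6132 -0.055   0.    ]
white_jar 0.63 [216.  44.] [0.5055 0.023  0.021 ]
blue_jar 0.8 [ 80. 198.] [ 0.6117 -0.0586  0.021 ]
dropper 0.74 [71. 39.] [0.5938 0.0311 0.021 ]
```

View pics/w2.png

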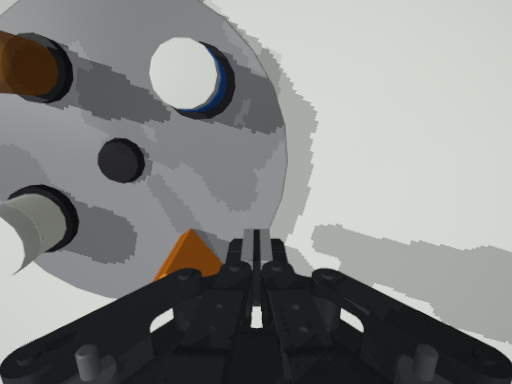

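The fingers are down and the fin (190, 250) sits just to their left, with clear space between. Next I push along the arc, slowly, and stop short of the goal.

>>> {"method": "step_arm", "body": {"series": [{"hand":0,"offset":[-5,6,0],"delta_rot":[0,0,0]},{"hand":0,"offset":[-5,6,0],"delta_rot":[0,0,0]},{"hand":0,"offset":[-5,5,0],"delta_rot":[0,0,0]},{"hand":0,"offset":[-5,3,0],"delta_rot":[0,0,0]},{"hand":0,"offset":[-5,3,0],"delta_rot":[0,0,0]},{"hand":0,"offset":[-5,4,0],"delta_rot":[0,0,0]},{"hand":0,"offset":[-4,4,0],"delta_rot":[0,0,0]},{"hand":0,"offset":[-4,4,0],"delta_rot":[0,0,0]},{"hand":0,"offset":[-3,4,0],"delta_rot":[0,0,0]},{"hand":0,"offset":[-3,3,0],"delta_rot":[0,0,0]}]}}

```text
time_s: 5.53
position: [0.4895, -0.071, 0.069]
eef_rot: [-3.142, 0.0, 0.252]
ft_force: [1.3, -0.7, 0.1]
grip_width: -0.001
grasp_force: 0.6
```

```bash
python3 w.py 3
```

```text
5.5333 [ 0.48952016 -0.07104805  0.0689834 ] [-3.14157298e+00  1.08224056e-04  2.52017186e-01] [ 1.27688288 -0.681532    0.1463979 ]
fin_top 0.6 [272. 210.] [ 0.4827 -0.05    0.076 ]
turntable_base 0.58 [105. 212.] [ 0.5545 -0.0242  0.    ]
white_jar 0.9 [113.  93.] [0.5335 0.0394 0.021 ]
blue_jar 0.89 [ 79. 321.] [ 0.5839 -0.0839  0.021 ]
dropper 0.3 [273. 214.] [ 0.4484 -0.0517  0.021 ]
```

View pics/w3.png

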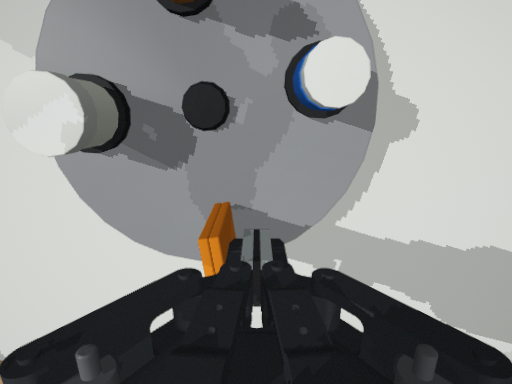

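The fin (220, 240) is in contact on the fingers' outside. The bottle is now at about 0.375 rad and the contact geometry matches the plan. I'll push most of the remainder, then back off and look.

>>> {"method": "step_arm", "body": {"series": [{"hand":0,"offset":[-4,5,0],"delta_rot":[0,0,0]},{"hand":0,"offset":[-4,5,0],"delta_rot":[0,0,0]},{"hand":0,"offset":[-3,5,0],"delta_rot":[0,0,0]},{"hand":0,"offset":[-2,4,0],"delta_rot":[0,0,0]},{"hand":0,"offset":[0,0,0],"delta_rot":[0,0,0]},{"hand":0,"offset":[0,-6,0],"delta_rot":[0,0,0]},{"hand":0,"offset":[-5,-6,10],"delta_rot":[0,0,0]},{"hand":0,"offset":[-10,-5,35],"delta_rot":[0,0,0]},{"hand":0,"offset":[-15,0,35],"delta_rot":[0,0,0]},{"hand":0,"offset":[-15,0,35],"delta_rot":[0,0,0]}]}}

```text
time_s: 6.77
position: [0.4308, -0.0698, 0.1846]
eef_rot: [-3.14, 0.002, 0.251]
ft_force: [1.0, 0.2, 1.0]
grip_width: 0.002
grasp_force: 0.0
```

>>> {"method": "step_arm", "body": {"series": [{"hand":0,"offset":[-15,0,35],"delta_rot":[0,0,0]},{"hand":0,"offset":[-10,0,35],"delta_rot":[0,0,0]},{"hand":0,"offset":[0,0,0],"delta_rot":[0,0,0]},{"hand":0,"offset":[0,0,0],"delta_rot":[0,0,0]}]}}

```text
time_s: 7.1
position: [0.4078, -0.0702, 0.2571]
eef_rot: [3.138, -0.005, 0.251]
ft_force: [0.6, -0.6, 0.2]
grip_width: -0.0
grasp_force: 0.0
```

```bash
python3 w.py 4
```

```text
7.1 [ 0.40784391 -0.07018094  0.25707899] [ 3.13827299 -0.00540389  0.25128423] [ 0.61843418 -0.55415842  0.19186401]
mark 0.84 [139.  18.] [0.3672 0.239  0.011 ]
mark 0.72 [282. 381.] [ 0.2894 -0.2882  0.011 ]
fin_top 0.93 [302.   9.] [0.1748 0.1938 0.076 ]
fin_top 0.72 [103. 235.] [ 0.4776 -0.0282  0.076 ]
turntable_base 0.82 [ 42. 253.] [ 0.5511 -0.0267  0.    ]
turntable_base 0.82 [221.  41.] [0.2535 0.21   0.    ]
white_jar 0.7 [ 24. 190.] [0.5475 0.0444 0.021 ]
blue_jar 0.96 [225.  75.] [0.2726 0.1501 0.021 ]
blue_jar 0.94 [ 44. 307.] [ 0.5612 -0.0874  0.021 ]
```

View pics/w4.png

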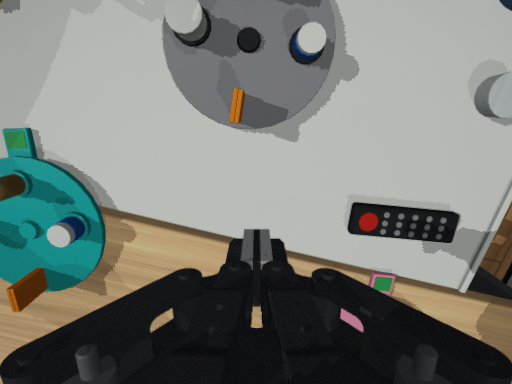

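The bottle is out of view here. The fin (237, 105) and jars suggest roughly 0.1 rad to go. I'll move so that mark, bottle and jars all show, and fit them together.

>>> {"method": "step_arm", "body": {"series": [{"hand":0,"offset":[25,0,20],"delta_rot":[0,0,0]},{"hand":0,"offset":[25,0,20],"delta_rot":[0,0,0]},{"hand":0,"offset":[25,0,20],"delta_rot":[0,0,0]},{"hand":0,"offset":[25,0,20],"delta_rot":[0,0,0]},{"hand":0,"offset":[0,0,0],"delta_rot":[0,0,0]},{"hand":0,"offset":[0,0,0],"delta_rot":[0,0,0]},{"hand":0,"offset":[0,0,0],"delta_rot":[0,0,0]}]}}

```text
time_s: 8.08
position: [0.5063, -0.0693, 0.3326]
eef_rot: [-3.14, 0.002, 0.252]
ft_force: [-0.3, -0.8, -0.5]
grip_width: 0.0
grasp_force: 0.0
```

```bash
cat > fit.py <<'E'
from h import *
import sys
from scipy.optimize import least_squares
cv2.setNumThreads(1)
s=manip.sense();print(s["time_s"],s["position"])
S=dict(mark=(.120,None,.011),fin_top=(.075,np.pi,.076),cap_top=(.065,0,.091),turntable_base=(0,0,0),white_jar=(.066,1.5,.021),blue_jar=(.066,-1.5,.021),dropper=(.065,0,.021))
obs=[]
for cam in sys.argv[2:]:
    cv2.imwrite(f"pics/{cam}{sys.argv[1]}.png",manip.capture(cam))
    for n,(r,a,z) in S.items():
        for m in manip.mark_of(n,cam):
            p=at(cam,m["at"],z)[:2]
            d=np.hypot(*(p-[.552,-.024]))
            if abs(d-r)<.02: obs.append((cam,n,p)); print(cam,n,round(m["conf"],2),np.round(m["at"]),np.round(p,4)); break
def pred(v,n):
    r,a,_=S[n]; b=v[3] if a is None else v[2]+a
    return v[:2]+r*np.array([np.cos(b),np.sin(b)])
f=least_squares(lambda v:np.concatenate([pred(v,n)-p for _,n,p in obs])/.003,[.552,-.024,.1,0],loss='soft_l1')
v=f.x;print("axis",v[:2],"bottle",v[2],"mark",v[3],"joint",v[2]-v[3],"cap",pred(v,'cap_top'))
for c,n,p in obs: print(c,n,np.round((pred(v,n)-p)*1000,1))
E
python3 fit.py 5 wrist scene top
```

```text
8.0833 [ 0.50632864 -0.0693436   0.33257769]
wrist mark 0.76 [ 32. 253.] [ 0.6777 -0.0189]
wrist fin_top 0.84 [180. 223.] [ 0.4757 -0.0286]
wrist cap_top 0.87 [ 71. 240.] [ 0.6148 -0.0208]
wrist turntable_base 0.56 [118. 240.] [ 0.5592 -0.0295]
wrist white_jar 0.8 [110. 191.] [0.5543 0.0423]
wrist blue_jar 0.7 [127. 278.] [ 0.5629 -0.0881]
wrist dropper 0.56 [ 73. 243.] [ 0.6222 -0.0187]
scene mark 0.64 [256. 216.] [ 0.6759 -0.0195]
scene fin_top 0.93 [190. 242.] [ 0.4765 -0.0379]
scene cap_top 0.72 [222. 224.] [ 0.6218 -0.021 ]
scene turntable_base 0.71 [227. 238.] [ 0.5462 -0.0169]
scene white_jar 0.79 [229. 256.] [0.5513 0.0399]
scene blue_jar 0.76 [218. 214.] [ 0.5624 -0.0855]
scene dropper 0.73 [236. 230.] [ 0.6049 -0.0142]
top mark 0.64 [130. 253.] [ 0.6629 -0.0239]
top fin_top 0.61 [180. 256.] [ 0.4777 -0.036 ]
top cap_top 0.63 [180. 255.] [ 0.4788 -0.0336]
top turntable_base 0.79 [166. 256.] [ 0.5372 -0.0373]
top white_jar 0.46 [160. 229.] [0.5531 0.055 ]
axis [ 0.55204203 -0.02503795] bottle 0.08272925529289056 mark 0.03778941869467429 joint 0.04493983659821627 cap [ 0.61681972 -0.01966668]
wrist mark [-5.7 -1.6]
wrist fin_top [ 1.6 -2.7]
wrist cap_top [2.  1.2]
wrist turntable_base [-7.2  4.4]
wrist white_jar [-3.1 -1.4]
wrist blue_jar [-0.8 -2.1]
wrist dropper [-5.4 -1. ]
scene mark [-4. -1.]
scene fin_top [0.8 6.7]
scene cap_top [-5.   1.3]
scene turntable_base [ 5.8 -8.1]
scene white_jar [-0.1  1.1]
scene blue_jar [-0.3 -4.8]
scene dropper [11.9 -5.4]
top mark [9.  3.4]
top fin_top [-0.4  4.8]
top cap_top [138.  14.]
top turntable_base [14.8 12.2]
top white_jar [ -1.9 -14. ]
```

View pics/wrist5.png

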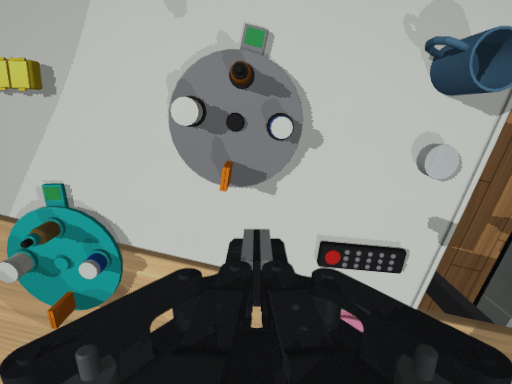

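The view is clear: mark (256, 38), bottle (241, 74), knob (235, 122), fin (226, 177). I'll refine this with colour segmentation and disc and lid fits.

```bash
cat > seg.py <<'E'
from h import *
import sys
from scipy.optimize import least_squares
im=cv2.imread(f"pics/wrist{sys.argv[1]}.png");hsv=cv2.cvtColor(im,cv2.COLOR_BGR2HSV);H,S_,V=cv2.split(hsv)
def blob(m,near):
    m=cv2.morphologyEx(m.astype(np.uint8),cv2.MORPH_OPEN,np.ones((2,2)))
    n,l,st,c=cv2.connectedComponentsWithStats(m)
    k=min((k for k in range(1,n) if st[k,4]>25),key=lambda k:np.hypot(*(c[k]-near)));return l==k,c[k],st[k,4]
r=manip.regions_of("turntable","wrist")
def W(u,v,z): return at("wrist",(v,u),z)[:2]
near=eval(sys.argv[2]) # mark, white, blue pixel (u,v), disc
gm,gc,ga=blob((H>45)&(H<80)&(S_>110),near[0]);mk=W(*gc,.011);print("mark",gc,ga,mk)
for x in r[:3]: print("turntable region",x["conf"],x["extent"])
u0,v0=near[3]
x=min(r,key=lambda x:np.hypot((x["extent"][0]+x["extent"][2])/2-u0,(x["extent"][1]+x["extent"][3])/2-v0))
cs,_=cv2.findContours(x["mask"].astype(np.uint8),cv2.RETR_EXTERNAL,cv2.CHAIN_APPROX_NONE)
c=max(cs,key=len)[:,0]
P=np.array([W(*p,.021) for p in c])
f=least_squares(lambda q:(np.hypot(*(P-q[:2]).T)-.1)/.002,[.552,-.024],loss='cauchy');ax=f.x
print("axis",ax,"rms",np.median(abs(np.hypot(*(P-ax).T)-.1)))
d=mk-ax;print("mark r",np.hypot(*d),"ang",ma:=np.arctan2(d[1],d[0]))
for nm,n,z,a in(("white",near[1],.063,1.5),("blue",near[2],.059,-1.5)):
    _,c,A=blob((V>(205 if nm=="white" else 205))&(S_<40),n);p=W(*c,z);d=p-ax;print(nm,c,A,p,np.hypot(*d),"bottle ang",np.arctan2(d[1],d[0])-a, "joint",np.arctan2(d[1],d[0])-a-ma)
fm,fc,fa=blob((H<18)&(S_>170)&(V>110),near[4]);v,u=np.nonzero(fm)
print("fin px",fc,fa,"minAreaRect",cv2.minAreaRect(np.c_[u,v].astype(np.float32)))
cv2.imwrite(f"pics/crop{sys.argv[1]}.png",cv2.resize(im[0:220,130:350],None,fx=2.7,fy=2.7,interpolation=cv2.INTER_CUBIC))
E
python3 seg.py 5 "[(256,38),(187,111),(281,127),(235,118),(226,177)]"
```

```text
mark [255.18604651  37.79069767] 301 [ 0.67415863 -0.02383334]
turntable region 0.77 [166.1, 49.1, 300.7, 191.5]
turntable region 0.58 [0.0, 203.6, 123.0, 327.5]
turntable region 0.5 [338.8, 317.0, 365.5, 330.3]
axis [ 0.55412989 -0.02411417] rms 0.0008020686574056884
mark r 0.1200290617958768 ang 0.0023397243978511735Traceback (most recent call last):
  File "seg.py", line 23, in <module>
    _,c,A=blob((V>(205 if nm=="white" else 205))&(S_<40),n);p=W(*c,z);d=p-ax;print(nm,c,A,p,np.hypot(*d),"bottle ang",np.arctan2(d[1],d[0])-a, "joint",np.arctan2(d[1],d[0])-a-ma)
          ~~~~^^^^^^^^^^^^^^^^^^^^^^^^^^^^^^^^^^^^^^^^^^^^^
  File "seg.py", line 8, in blob
    k=min((k for k in range(1,n) if st[k,4]>25),key=lambda k:np.hypot(*(c[k]-near)));return l==k,c[k],st[k,4]
ValueError: min() iterable argument is empty
```

```bash
sed -i 's/(V>(205 if nm=="white" else 205))&(S_<40)/(V>int(sys.argv[3]))\&(S_<40)/' seg.py; python3 -c "
import cv2;i=cv2.imread('pics/wrist5.png');print(i[111,187],i[127,281],i[118,260])"; python3 seg.py 5 "[(256,38),(187,111),(281,127),(235,118),(226,177)]" 165
```

```text
[188 193 190] [187 192 189] [121 119 116]
mark [255.18604651  37.79069767] 301 [ 0.67412748 -0.02381995]
turntable region 0.77 [166.1, 49.1, 300.7, 191.5]
turntable region 0.58 [0.0, 203.6, 123.0, 327.5]
turntable region 0.5 [338.8, 317.0, 365.5, 330.3]
axis [ 0.55410626 -0.02410453] rms 0.0008094633792720407
mark r 0.12002155430022506 ang 0.0023710067876382256
white [184.99196141 111.7170418 ] 622 [0.55246481 0.04120599] 0.06533114172076755 bottle ang 0.09592413040710523 joint 0.09355312361946701
blue [282.40223464 128.1424581 ] 358 [ 0.56408786 -0.09062502] 0.0672652111447552 bottle ang 0.07814537288085388 joint 0.07577436609321565
fin px [225.51190476 178.91071429] 168 minAreaRect ((225.42999267578125, 178.989990234375), (7.071067810058594, 23.90021324157715), 8.130102157592773)
```

View pics/crop5.png

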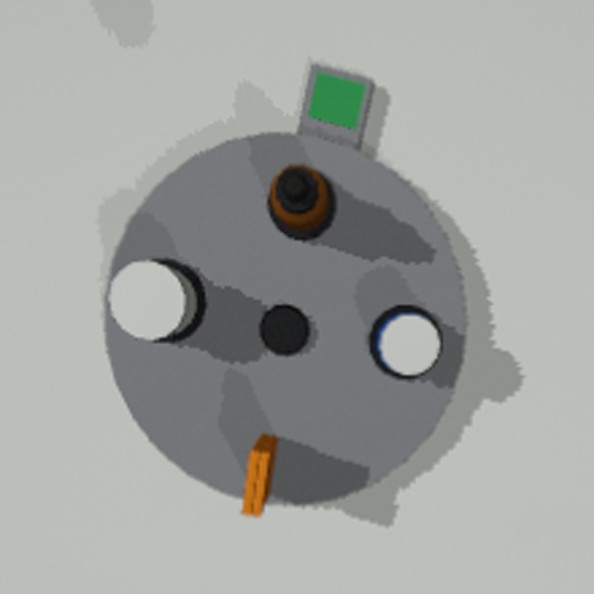

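Axis (0.554, -0.024), with the mark 120.0 mm from it as specified, so the fit is sound. The remaining angle is about 0.085 rad, roughly 6.5 mm of finger travel past the earlier push end. I'll go back down behind the fin and finish slowly.

>>> {"method": "step_arm", "body": {"series": [{"hand":0,"offset":[-10,-3,-35],"delta_rot":[0,0,0]},{"hand":0,"offset":[-10,-2,-35],"delta_rot":[0,0,0]},{"hand":0,"offset":[-10,0,-35],"delta_rot":[0,0,0]},{"hand":0,"offset":[-1,0,-35],"delta_rot":[0,0,0]},{"hand":0,"offset":[0,0,-35],"delta_rot":[0,0,0]},{"hand":0,"offset":[0,0,-35],"delta_rot":[0,0,0]},{"hand":0,"offset":[0,0,-35],"delta_rot":[0,0,0]},{"hand":0,"offset":[0,0,-20],"delta_rot":[0,0,0]},{"hand":0,"offset":[0,6,0],"delta_rot":[0,0,0]},{"hand":0,"offset":[0,6,0],"delta_rot":[0,0,0]}]}}

```text
time_s: 10.22
position: [0.4752, -0.062, 0.0682]
eef_rot: [-3.14, 0.002, 0.251]
ft_force: [0.8, -0.1, 0.5]
grip_width: 0.002
grasp_force: 0.0
```

>>> {"method": "step_arm", "body": {"series": [{"hand":0,"offset":[0,5,0],"delta_rot":[0,0,0]},{"hand":0,"offset":[0,4,0],"delta_rot":[0,0,0]},{"hand":0,"offset":[0,2,0],"delta_rot":[0,0,0]},{"hand":0,"offset":[0,2,0],"delta_rot":[0,0,0]},{"hand":0,"offset":[0,1.5,0],"delta_rot":[0,0,0]},{"hand":0,"offset":[0,1,0],"delta_rot":[0,0,0]},{"hand":0,"offset":[0,0,0],"delta_rot":[0,0,0]},{"hand":0,"offset":[0,0,0],"delta_rot":[0,0,0]}]}}

```text
time_s: 10.88
position: [0.4759, -0.047, 0.0691]
eef_rot: [-3.141, -0.0, 0.252]
ft_force: [0.4, -0.5, 1.1]
grip_width: -0.004
grasp_force: 0.2
```

>>> {"method": "step_arm", "body": {"series": [{"hand":0,"offset":[0,-6,0],"delta_rot":[0,0,0]},{"hand":0,"offset":[0,-10,0],"delta_rot":[0,0,0]},{"hand":0,"offset":[0,-8,10],"delta_rot":[0,0,0]},{"hand":0,"offset":[0,0,40],"delta_rot":[0,0,0]},{"hand":0,"offset":[0,0,40],"delta_rot":[0,0,0]},{"hand":0,"offset":[0,0,40],"delta_rot":[0,0,0]},{"hand":0,"offset":[10,0,38],"delta_rot":[0,0,0]},{"hand":0,"offset":[10,0,38],"delta_rot":[0,0,0]},{"hand":0,"offset":[10,0,38],"delta_rot":[0,0,0]},{"hand":0,"offset":[0,0,20],"delta_rot":[0,0,0]}]}}

```text
time_s: 11.72
position: [0.5079, -0.0723, 0.3396]
eef_rot: [3.138, -0.007, 0.251]
ft_force: [0.7, -0.4, 0.9]
grip_width: 0.003
grasp_force: 0.0
```

>>> {"method": "step_arm", "body": {"series": [{"hand":0,"offset":[0,0,0],"delta_rot":[0,0,0]},{"hand":0,"offset":[0,0,0],"delta_rot":[0,0,0]},{"hand":0,"offset":[0,0,0],"delta_rot":[0,0,0]}]}}

```text
time_s: 11.97
position: [0.5053, -0.0715, 0.3321]
eef_rot: [-3.141, 0.001, 0.251]
ft_force: [0.3, -0.5, -0.3]
grip_width: 0.002
grasp_force: 0.0
```

```bash
python3 fit.py 6 wrist; python3 seg.py 6 "[(256,38),(187,111),(281,127),(235,118),(226,177)]" 165
```

```text
11.9667 [ 0.50528516 -0.07148713  0.33210695]
wrist mark 0.74 [ 35. 250.] [ 0.672  -0.0172]
wrist fin_top 0.84 [178. 217.] [ 0.4757 -0.0225]
wrist cap_top 0.92 [ 66. 239.] [ 0.619  -0.0199]
wrist turntable_base 0.69 [115. 238.] [ 0.5627 -0.0265]
wrist white_jar 0.62 [111. 188.] [0.5502 0.0443]
wrist blue_jar 0.8 [123. 279.] [ 0.5671 -0.089 ]
wrist dropper 0.9 [ 77. 240.] [ 0.6148 -0.0184]
axis [ 0.55287    -0.02316985] bottle 0.07285954793160672 mark 0.05012559810898185 joint 0.022733949822624867 cap [ 0.61769755 -0.01843817]
wrist mark [0.7 0. ]
wrist fin_top [ 2.4 -6.1]
wrist cap_top [-1.3  1.4]
wrist turntable_base [-9.8  3.3]
wrist white_jar [ 2.5 -1.5]
wrist blue_jar [-4.8  0.5]
wrist dropper [ 2.9 -0. ]
mark [253.56953642  36.89072848] 302 [ 0.67298935 -0.02281088]
turntable region 0.74 [339.0, 315.8, 368.5, 332.2]
turntable region 0.62 [0.5, 202.0, 122.6, 328.7]
turntable region 0.6 [164.7, 46.5, 300.0, 188.7]
axis [ 0.55337446 -0.02327735] rms 0.0010734865709642188
mark r 0.11961579963188793 ang 0.0038997170013145696
white [183.77301587 108.12222222] 630 [0.55533583 0.04189592] 0.06520277726922422 bottle ang 0.040710763365126024 joint 0.03681104636381145
blue [280.65266106 129.8767507 ] 357 [ 0.55998537 -0.09022194] 0.06727021456121801 bottle ang 0.027636468342090215 joint 0.023736751340775644
fin px [221.10843373 177.72891566] 166 minAreaRect ((221.0384521484375, 177.8076934814453), (7.060180187225342, 23.533933639526367), 11.309932708740234)
```

View pics/crop6.png

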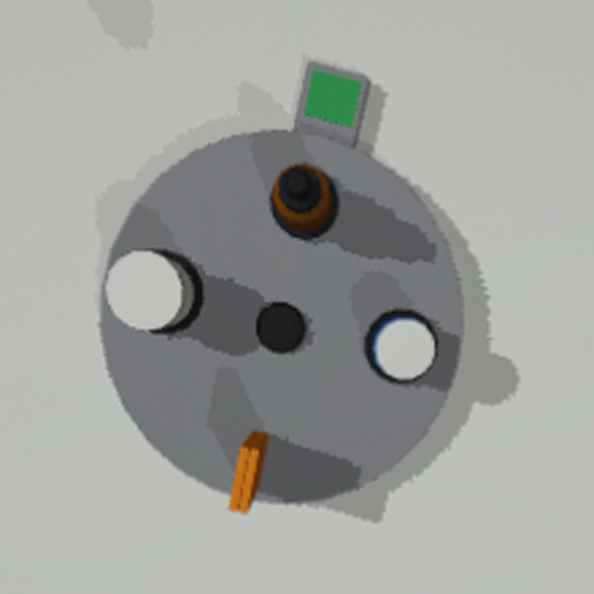

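About 0.03 rad is left (2 mm at the bottle). Worth one small final nudge of 2 mm more.

>>> {"method": "step_arm", "body": {"series": [{"hand":0,"offset":[-10,0,-35],"delta_rot":[0,0,0]},{"hand":0,"offset":[-10,0,-35],"delta_rot":[0,0,0]},{"hand":0,"offset":[-10,0,-35],"delta_rot":[0,0,0]},{"hand":0,"offset":[0,0,-35],"delta_rot":[0,0,0]},{"hand":0,"offset":[0,0,-35],"delta_rot":[0,0,0]},{"hand":0,"offset":[0,0,-35],"delta_rot":[0,0,0]},{"hand":0,"offset":[0,0,-35],"delta_rot":[0,0,0]},{"hand":0,"offset":[0,0,-19],"delta_rot":[0,0,0]},{"hand":0,"offset":[0,6,0],"delta_rot":[0,0,0]},{"hand":0,"offset":[0,6,0],"delta_rot":[0,0,0]}]}}

```text
time_s: 13.25
position: [0.4752, -0.0585, 0.0682]
eef_rot: [-3.14, 0.002, 0.251]
ft_force: [0.2, -0.3, 1.4]
grip_width: 0.003
grasp_force: 0.0
```

>>> {"method": "step_arm", "body": {"series": [{"hand":0,"offset":[0,5,0],"delta_rot":[0,0,0]},{"hand":0,"offset":[0,3,0],"delta_rot":[0,0,0]},{"hand":0,"offset":[0,2,0],"delta_rot":[0,0,0]},{"hand":0,"offset":[0,2,0],"delta_rot":[0,0,0]},{"hand":0,"offset":[0,1,0],"delta_rot":[0,0,0]},{"hand":0,"offset":[0,1,0],"delta_rot":[0,0,0]},{"hand":0,"offset":[0,0,0],"delta_rot":[0,0,0]},{"hand":0,"offset":[0,0,0],"delta_rot":[0,0,0]}]}}

```text
time_s: 13.92
position: [0.4759, -0.0451, 0.0691]
eef_rot: [3.142, -0.0, 0.252]
ft_force: [0.3, -0.5, 0.1]
grip_width: 0.002
grasp_force: 0.2
```

>>> {"method": "step_arm", "body": {"series": [{"hand":0,"offset":[0,-6,0],"delta_rot":[0,0,0]},{"hand":0,"offset":[0,-10,0],"delta_rot":[0,0,0]},{"hand":0,"offset":[0,-10,10],"delta_rot":[0,0,0]},{"hand":0,"offset":[0,0,40],"delta_rot":[0,0,0]},{"hand":0,"offset":[0,0,40],"delta_rot":[0,0,0]},{"hand":0,"offset":[0,0,40],"delta_rot":[0,0,0]},{"hand":0,"offset":[10,0,38],"delta_rot":[0,0,0]},{"hand":0,"offset":[10,0,38],"delta_rot":[0,0,0]},{"hand":0,"offset":[10,0,38],"delta_rot":[0,0,0]},{"hand":0,"offset":[0,0,20],"delta_rot":[0,0,0]}]}}

```text
time_s: 14.75
position: [0.5079, -0.0724, 0.3397]
eef_rot: [3.138, -0.007, 0.251]
ft_force: [1.0, -0.1, -0.1]
grip_width: 0.001
grasp_force: 0.0
```

>>> {"method": "step_arm", "body": {"series": [{"hand":0,"offset":[0,0,0],"delta_rot":[0,0,0]},{"hand":0,"offset":[0,0,0],"delta_rot":[0,0,0]},{"hand":0,"offset":[0,0,0],"delta_rot":[0,0,0]},{"hand":0,"offset":[0,0,0],"delta_rot":[0,0,0]}]}}

```text
time_s: 15.08
position: [0.505, -0.0713, 0.331]
eef_rot: [-3.14, 0.003, 0.251]
ft_force: [-0.2, 0.1, 0.4]
grip_width: -0.003
grasp_force: 0.0
```

```bash
python3 fit.py 7 wrist scene; python3 seg.py 7 "[(256,38),(187,111),(281,127),(235,118),(226,177)]" 165
python3 -c "
from h import *
im=cv2.imread('pics/wrist7.png');V=im.max(2)
m=(V<45).astype(np.uint8);m[:, :215]=0;m[:,265:]=0;m[:45]=0;m[160:]=0
n,l,st,c=cv2.connectedComponentsWithStats(m)
for k in range(1,n):
  if st[k,4]>20: print(st[k],c[k],[np.round(at('wrist',c[k][::-1],z),4) for z in (.021,.026,.091)])
"
```

```text
15.0833 [ 0.50496643 -0.07127358  0.3309633 ]
wrist mark 0.91 [ 32. 253.] [ 0.6775 -0.0202]
wrist fin_top 0.64 [177. 216.] [ 0.4768 -0.02  ]
wrist cap_top 0.8 [ 68. 242.] [ 0.6184 -0.0227]
wrist turntable_base 0.62 [118. 239.] [ 0.5593 -0.0287]
wrist white_jar 0.69 [103. 190.] [0.5625 0.0448]
wrist blue_jar 0.65 [127. 277.] [ 0.5619 -0.0876]
wrist dropper 0.7 [ 78. 242.] [ 0.6151 -0.0203]
scene mark 0.56 [255. 217.] [ 0.6708 -0.019 ]
scene fin_top 0.95 [195. 246.] [ 0.4917 -0.0183]
scene cap_top 0.75 [220. 225.] [ 0.6163 -0.0203]
scene turntable_base 0.97 [226. 235.] [ 0.5462 -0.0262]
scene white_jar 0.82 [233. 258.] [0.5627 0.0519]
scene blue_jar 0.52 [218. 211.] [ 0.5669 -0.0922]
scene dropper 0.68 [238. 224.] [ 0.6167 -0.0248]
axis [ 0.55493313 -0.02171891] bottle -0.012323762660828404 mark 0.01802779166934149 joint -0.030351554330169894 cap [ 0.61992819 -0.02251993]
wrist mark [-2.6  0.6]
wrist fin_top [ 3.1 -0.8]
wrist cap_top [1.5 0.2]
wrist turntable_base [-4.4  7. ]
wrist white_jar [-2.1 -0.7]
wrist blue_jar [-3.1 -0. ]
wrist dropper [ 4.8 -2.2]
scene mark [ 4.1 -0.6]
scene f
[... 643 characters left out ...]
464581532 bottle ang 0.006120569987857705 joint 0.003978923367884639
fin px [220.04705882 177.07058824] 170 minAreaRect ((220.0341339111328, 177.00730895996094), (7.1938323974609375, 23.886316299438477), 12.094757080078125)
[235  61  16  17 211] [242.42654028  69.20853081] [array([ 0.6268, -0.0187,  0.021 ]), array([ 0.6262, -0.0191,  0.026 ]), array([ 0.6181, -0.0242,  0.091 ])]
[232  66  25  22 120] [246.59166667  80.275     ] [array([ 0.6139, -0.028 ,  0.021 ]), array([ 0.6135, -0.0282,  0.026 ]), array([ 0.6073, -0.032 ,  0.091 ])]
[225 112  19  18 266] [233.79699248 120.39097744] [array([ 0.555 , -0.0231,  0.021 ]), array([ 0.5552, -0.0235,  0.026 ]), array([ 0.5578, -0.0279,  0.091 ])]
```

The joint is now at about 0.005 rad, so the bottle is at the mark. Both estimates put the cap near (0.619, -0.0235). I'll move above it and stop about 50 mm high to check centring.

>>> {"method": "step_arm", "body": {"series": [{"hand":0,"offset":[23,9.6,-10],"delta_rot":[0,0,0]},{"hand":0,"offset":[23,9.6,-10],"delta_rot":[0,0,0]},{"hand":0,"offset":[23,9.6,-10],"delta_rot":[0,0,0]},{"hand":0,"offset":[23,9.6,-10],"delta_rot":[0,0,0]},{"hand":0,"offset":[22,9.6,-10],"delta_rot":[0,0,0]},{"hand":0,"offset":[0,0,-35],"delta_rot":[0,0,0]},{"hand":0,"offset":[0,0,-35],"delta_rot":[0,0,0]},{"hand":0,"offset":[0,0,-30],"delta_rot":[0,0,0]},{"hand":0,"offset":[0,0,-20],"delta_rot":[0,0,0]},{"hand":0,"offset":[0,0,0],"delta_rot":[0,0,0]}]}}

```text
time_s: 16.77
position: [0.6164, -0.0225, 0.1564]
eef_rot: [-3.138, 0.01, 0.252]
ft_force: [-0.8, -0.0, -1.2]
grip_width: 0.001
grasp_force: 0.0
```

```bash
python3 - <<'E'
from h import *
s=manip.sense();print(s["time_s"],s["position"],s["eef_rot"])
i=manip.capture("wrist");j=manip.capture("scene")
print([(r["conf"],at("wrist",r["at"],.091),r["at"]) for r in manip.mark_of("cap_top","wrist")[:3]])
# project fingertip
c=manip.get_calibration("scene");T=np.array(c["world_to_cam"])
for p in (s["position"]-[0,0,.019],[.619,-.0235,.091]):
    q=T@np.r_[p,1];print("scene px",cv2.projectPoints(np.array([[q[0],-q[1],-q[2]]]),np.zeros(3),np.zeros(3),np.array(c["intrinsics"]),np.array(c["distortion"]))[0].ravel())
cr=cv2.resize(j[120:270,130:330],(532,399),interpolation=cv2.INTER_CUBIC)
cv2.imwrite("pics/p8.png",np.hstack([cv2.resize(i,(266,399))*0+0 if 0 else cv2.resize(i[150:300,210:310],(266,399)),cr]))
E
```

```text
16.7667 [ 0.61637705 -0.02250643  0.15640996] [-3.13754153  0.01027231  0.25192499]
[(0.65, array([ 0.61891785, -0.02560071,  0.091     ]), [215.0, 260.0])]
scene px [223.28568647 207.22477409]
scene px [223.14931654 220.49762183]
```

View pics/p8.png

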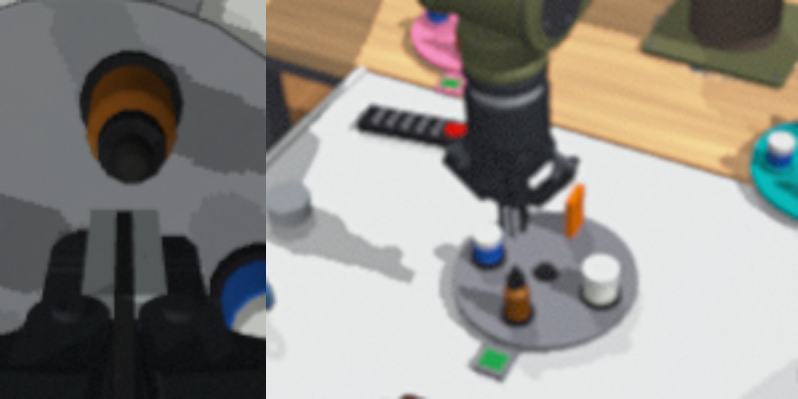

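The fingers are over the cap, and both cameras show them nearly aligned (cap tip at px (259, 208), finger gap at column 257). I'll let the arm settle and compute the fine correction.

>>> {"method": "step_arm", "body": {"series": [{"hand":0,"offset":[0,0,0],"delta_rot":[0,0,0]},{"hand":0,"offset":[0,0,0],"delta_rot":[0,0,0]},{"hand":0,"offset":[0,0,0],"delta_rot":[0,0,0]},{"hand":0,"offset":[0,0,0],"delta_rot":[0,0,0]}]}}

```text
time_s: 17.25
position: [0.6205, -0.0231, 0.1645]
eef_rot: [3.141, -0.002, 0.252]
ft_force: [0.4, 0.3, -0.2]
grip_width: -0.001
grasp_force: 0.0
```

```bash
cat > c.py <<'E'
from h import *
s=manip.sense();print(s["time_s"],s["position"],s["eef_rot"])
i=manip.capture("wrist");cv2.imwrite("pics/p9.png",i)
print([(r["conf"],at("wrist",r["at"],.091),r["at"]) for r in manip.mark_of("cap_top","wrist")[:2]])
c=manip.get_calibration("wrist");X=np.linalg.inv(np.array(c["hand_eye"]))
for p in ([0,0,.019],[.011,0,.019]):
    q=X@np.r_[p,1];print("tip px",cv2.projectPoints(np.array([[q[0],-q[1],-q[2]]]),np.zeros(3),np.zeros(3),np.array(c["intrinsics"]),np.array(c["distortion"]))[0].ravel())
V=im=i.max(2).astype(int)
for r in range(196,236,3): print(r,V[r,238:282:2])
E
python3 c.py
```

```text
17.25 [ 0.62052737 -0.023095    0.16445032] [ 3.14079101e+00 -2.07868984e-03  2.51748240e-01]
[(0.68, array([ 0.61827133, -0.02073785,  0.091     ]), [213.8, 253.7])]
tip px [257.83251004 244.56767652]
tip px [257.88579973 225.84895324]
196 [ 88  31  88 104 106 103  48  16  17  15  15  16  19  76  82  80  72  31
  39  86  86  87]
199 [115  47 104 105  91  15  19  26  25  25  30  31  21  11  37  79  76  58
  58  86  87  86]
202 [120 102 105 100  18  27  27  27  25  24  23  26  28  29  23  48  74  68
  86  86  86  86]
205 [120 102 112  75  31  27  24  20  19  16  14  15  22  29  26  29  78  79
  86  86  86  86]
208 [119 121 104  77  27  23  22  25  27  23  20  17  13  18  22  29  77  81
  86  86  86  86]
211 [120 120 113  74  28  30  26  31  32  29  29  24  17  16  23  29  92 120
 114  98  86  86]
214 [120 119 119 114  46  28  25  31  35  29  33  30  19  20  25  92 119 119
 119 120 116  97]
217 [120 119 119 119 114  36  28  30  31  33  31  30  19  21  86 119 119 120
 120 120 120 120]
220 [119 119 120 119 120 119 115  78  34  36  44  55 100 119 119 118 120 120
 120 120 120 120]
223 [119 119 119 119 119 119 119 120 119 119 120 120 120 119 120 120 120 119
 120 120 120 120]
226 [118 119 119 119 119 120 119 119 119 119 119 119 120 119 120 120 120 121
 119 121 121 119]
229 [119 119 119  92  90  90  88  88  58  57  57  88  89  90  89  92 120 120
 120 120 120 120]
232 [120 119 120  89  89  88  88  84  17  18  20  76  89  90  88  89 119 120
 120 120 116 107]
235 [116 118 117  88  89  88  89  83  18  18  19  76  89  89  87  89 113 120
 120 120 113 106]
```

The finger gap (column 257) and the teat (column 257, row 213) line up laterally. The cap is at (0.619, -0.0233), so I shift x by -1.5 mm and descend gently.

>>> {"method": "step_arm", "body": {"series": [{"hand":0,"offset":[-1.5,0,-8],"delta_rot":[0,0,0]},{"hand":0,"offset":[0,0,-8],"delta_rot":[0,0,0]},{"hand":0,"offset":[0,0,-7],"delta_rot":[0,0,0]},{"hand":0,"offset":[0,0,-5],"delta_rot":[0,0,0]},{"hand":0,"offset":[0,0,-4],"delta_rot":[0,0,0]},{"hand":0,"offset":[0,0,-3],"delta_rot":[0,0,0]},{"hand":0,"offset":[0,0,0],"delta_rot":[0,0,0]},{"hand":0,"offset":[0,0,0],"delta_rot":[0,0,0]},{"hand":0,"offset":[0,0,0],"delta_rot":[0,0,0]},{"hand":0,"offset":[0,0,0],"delta_rot":[0,0,0]}]}}

```text
time_s: 18.18
position: [0.6187, -0.023, 0.1285]
eef_rot: [3.141, -0.001, 0.252]
ft_force: [0.4, 0.1, -0.1]
grip_width: -0.002
grasp_force: 0.0
```

```bash
python3 c.py | head -2
```

```text
18.1833 [ 0.61874568 -0.02304703  0.12854149] [ 3.14125638e+00 -8.00080189e-04  2.51787414e-01]
[(0.62, array([ 0.61776396, -0.02455514,  0.091     ]), [233.2, 259.7])]
```

View pics/p9.png

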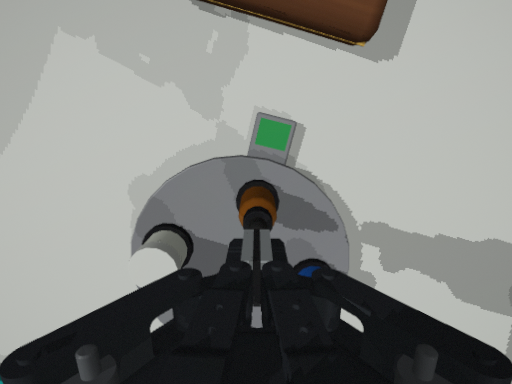

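Bottle, mark (272, 133) and fingers line up, and the tips are about 18 mm above the cap. I go down the last 11 mm slowly and hold.

>>> {"method": "step_arm", "body": {"series": [{"hand":0,"offset":[0,0,-3],"delta_rot":[0,0,0]},{"hand":0,"offset":[0,0,-3],"delta_rot":[0,0,0]},{"hand":0,"offset":[0,0,-2],"delta_rot":[0,0,0]},{"hand":0,"offset":[0,0,-2],"delta_rot":[0,0,0]},{"hand":0,"offset":[0,0,-1],"delta_rot":[0,0,0]},{"hand":0,"offset":[0,0,0],"delta_rot":[0,0,0]},{"hand":0,"offset":[0,0,0],"delta_rot":[0,0,0]},{"hand":0,"offset":[0,0,0],"delta_rot":[0,0,0]},{"hand":0,"offset":[0,0,0],"delta_rot":[0,0,0]},{"hand":0,"offset":[0,0,0],"delta_rot":[0,0,0]}]}}

```text
time_s: 19.12
position: [0.6185, -0.023, 0.1172]
eef_rot: [3.142, -0.0, 0.252]
ft_force: [0.2, -0.8, 0.3]
grip_width: -0.004
grasp_force: 0.0
```

```bash
python3 - <<'E'
from h import *
s=manip.sense();print(s["position"],s["ft_force"])
j=manip.capture("scene")
cv2.imwrite("pics/p10.png",cv2.resize(j[170:260,170:290],(800,600),interpolation=cv2.INTER_CUBIC))
E
```

```text
[ 0.61852174 -0.02300857  0.11718419] [ 0.20565387 -0.8389517   0.34965134]
```

View pics/p10.png

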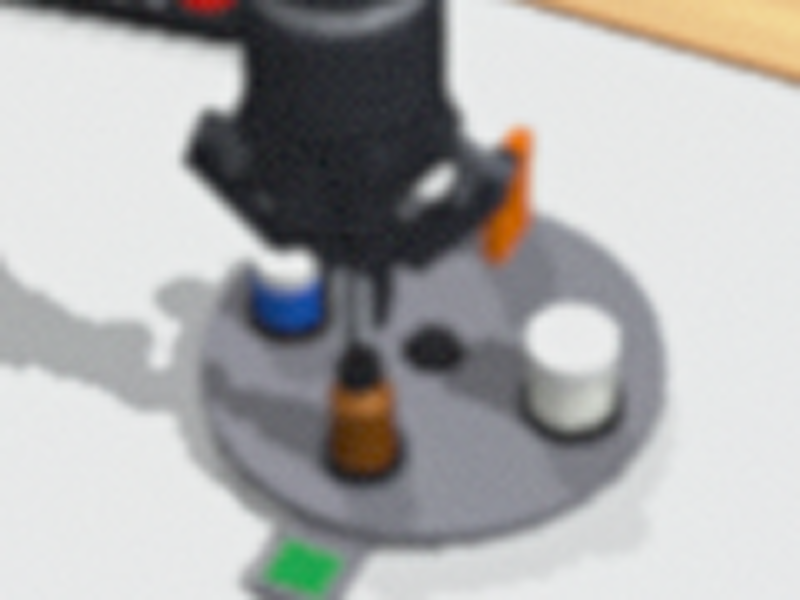

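The scene view shows the fingertips just above the teat (360, 350) without contact, and the bottle stands in line with the green mark (303, 567). Now I hold for 2.5 s.

>>> {"method": "step_arm", "body": {"series": [{"hand":0,"offset":[0,0,0],"delta_rot":[0,0,0]},{"hand":0,"offset":[0,0,0],"delta_rot":[0,0,0]},{"hand":0,"offset":[0,0,0],"delta_rot":[0,0,0]},{"hand":0,"offset":[0,0,0],"delta_rot":[0,0,0]},{"hand":0,"offset":[0,0,0],"delta_rot":[0,0,0]},{"hand":0,"offset":[0,0,0],"delta_rot":[0,0,0]},{"hand":0,"offset":[0,0,0],"delta_rot":[0,0,0]},{"hand":0,"offset":[0,0,0],"delta_rot":[0,0,0]},{"hand":0,"offset":[0,0,0],"delta_rot":[0,0,0]},{"hand":0,"offset":[0,0,0],"delta_rot":[0,0,0]}]}}

```text
time_s: 20.0
position: [0.6184, -0.023, 0.117]
eef_rot: [-3.142, 0.0, 0.252]
ft_force: [0.6, 0.1, 0.2]
grip_width: -0.001
grasp_force: 0.0
```

>>> {"method": "step_arm", "body": {"series": [{"hand":0,"offset":[0,0,0],"delta_rot":[0,0,0]},{"hand":0,"offset":[0,0,0],"delta_rot":[0,0,0]},{"hand":0,"offset":[0,0,0],"delta_rot":[0,0,0]},{"hand":0,"offset":[0,0,0],"delta_rot":[0,0,0]},{"hand":0,"offset":[0,0,0],"delta_rot":[0,0,0]},{"hand":0,"offset":[0,0,0],"delta_rot":[0,0,0]},{"hand":0,"offset":[0,0,0],"delta_rot":[0,0,0]},{"hand":0,"offset":[0,0,0],"delta_rot":[0,0,0]},{"hand":0,"offset":[0,0,0],"delta_rot":[0,0,0]},{"hand":0,"offset":[0,0,0],"delta_rot":[0,0,0]}]}}

```text
time_s: 20.83
position: [0.6184, -0.023, 0.117]
eef_rot: [-3.142, 0.0, 0.252]
ft_force: [0.3, -0.2, 0.7]
grip_width: -0.0
grasp_force: 0.0
```

>>> {"method": "step_arm", "body": {"series": [{"hand":0,"offset":[0,0,0],"delta_rot":[0,0,0]},{"hand":0,"offset":[0,0,0],"delta_rot":[0,0,0]},{"hand":0,"offset":[0,0,0],"delta_rot":[0,0,0]},{"hand":0,"offset":[0,0,0],"delta_rot":[0,0,0]},{"hand":0,"offset":[0,0,0],"delta_rot":[0,0,0]},{"hand":0,"offset":[0,0,0],"delta_rot":[0,0,0]},{"hand":0,"offset":[0,0,0],"delta_rot":[0,0,0]},{"hand":0,"offset":[0,0,0],"delta_rot":[0,0,0]},{"hand":0,"offset":[0,0,0],"delta_rot":[0,0,0]},{"hand":0,"offset":[0,0,0],"delta_rot":[0,0,0]}]}}

```text
time_s: 21.67
position: [0.6184, -0.023, 0.117]
eef_rot: [3.142, 0.0, 0.252]
ft_force: [0.1, -0.3, -0.5]
grip_width: -0.0
grasp_force: 0.0
```

```bash
python3 -c "
from cell import manip
print(manip.sense()['position'],manip.hand_in())"
```

```text
the job is handed in; nothing more can be done
[ 0.61840392 -0.02299353  0.11699001] None
```

I handed the job in at about 22 s: by my measurements the bottle is within about 0.01 rad of the green mark, and the shut fingertips held still for 2.5 s about 7 mm above its cap, centred and not touching; no verdict came back.

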